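# Switch on the airbrush make-up station

### The job

Get the airbrush make-up station running: with a fingertip, lightly press the round dark push switch on top of the extractor fan until it is down and stays there, then the one on the compressor, and last the one on the foot of the lamp. Press gently, in that order, and do not lift, tip or shove the machines; leave the pots, bottle, bowl and brush as they stand.

Things in the scene. Friction and masses are not known exactly. Their poses are not given: they have to be found in the camera images.
- extractor: Extractor fan: grey painted box, 180 (its x) x 160 (its y) x 150 mm high, with a round dark fan grille on its front (-x) and back (+x) faces. Loose, about 2.2 kg, on rubber feet. Origin: centre of its underside. On top: the switch 35 mm towards its front (-x) from the centre, and along the back edge (x = +70 mm) a black carrying handle rising to 180 mm above the work surface.
- extractor_switch (a joint): Travel in m of the latching push switch on top of the extractor fan: 0 is up (off), grows as the switch goes straight down, 0.008 is the bottom stop; it counts as on from 0.005. Moves against an even drag of about 4 N, and stays down where it is left. It is pushed through its soft cap.
- extractor_switch_top (a point): Centre of the flat top of the switch cap on the extractor fan, 170 mm above the work surface while up; it sinks with the cap. Plain dark round rubber cap, 32 mm across, standing 20 mm proud of the casing when up and 12 mm proud when down and let go; the soft cap itself gives about 1 mm under the switch's drag and 1 mm more per 2 N, up to 6 mm, with a flat aluminium ring round it.
- compressor: Small airbrush compressor: grey plastic box, 150 (its x) x 110 (its y) x 75 mm high, with black cooling slots on its sides, a round gauge and a brass hose outlet on its back. Loose, about 1.4 kg. Origin: centre of its underside. On top: the switch 30 mm towards its front (-x) from the centre; at the back (x = +45 mm) an aluminium regulator post with a black knob, 18 to 24 mm across, rising to 107 mm, and a low steel loop rising to 94 mm above the work surface.
- compressor_switch (a joint): Travel in m of the latching push switch on top of the compressor: 0 is up (off), grows as the switch goes straight down, 0.008 is the bottom stop; it counts as on from 0.005. Moves against an even drag of about 4 N, and stays down where it is left. It is pushed through its soft cap.
- compressor_switch_top (a point): Centre of the flat top of the switch cap on the compressor, 95 mm above the work surface while up; it sinks with the cap. Plain dark round rubber cap, 32 mm across, standing 20 mm proud of the casing when up and 12 mm proud when down and let go; the soft cap itself gives about 1 mm under the switch's drag and 1 mm more per 2 N, up to 6 mm, with a flat aluminium ring round it.
- lamp: Table lamp: flat white foot 150 (its x) x 130 (its y) x 25 mm high, a thin aluminium stem from its back edge (x = +60 mm) leaning away to the back, and a round white head 110 mm across whose centre is 225 mm up and 118 mm behind (+x of) the foot's centre. Loose, about 1 kg. Origin: centre of the foot's underside. The switch is on the foot, 30 mm towards the front (-x) from its centre.
- lamp_switch (a joint): Travel in m of the latching push switch on the lamp's foot: 0 is up (off), grows as the switch goes straight down, 0.008 is the bottom stop; it counts as on from 0.005. Moves against an even drag of about 4 N, and stays down where it is left. It is pushed through its soft cap.
- lamp_switch_top (a point): Centre of the flat top of the switch cap on the lamp's foot, 45 mm above the work surface while up; it sinks with the cap. Plain dark round rubber cap, 32 mm across, standing 20 mm proud of the casing when up and 12 mm proud when down and let go; the soft cap itself gives about 1 mm under the switch's drag and 1 mm more per 2 N, up to 6 mm, with a flat aluminium ring round it.
- jar: Bystander: white lidded jar, 60 mm across, 70 mm high, in front of the lamp's foot. Origin: centre of its underside.
- bottle: Bystander: grey bottle with a black cap, 48 mm across, 140 mm high, behind the compressor. Origin: centre of its underside.
- bowl: Bystander: empty steel bowl, 90 mm across, 40 mm high, in front of the extractor fan. Origin: centre of its underside.
- pot_lid: Bystander: loose white pot lid, a disc 44 mm across and 10 mm high, lying on top of the extractor fan, about 75 mm from the centre of the switch. Origin: centre of its underside.
- tub: Bystander: large white jar with a black lid, 84 mm across, 95 mm high, at the back of the table. Origin: centre of its underside.
- brush: Bystander: brush 170 mm long lying flat at the back of the table.
- small_pot: Bystander: small white lidded pot, 44 mm across, 35 mm high, in front of the compressor. Origin: centre of its underside.
Not all that is in view belongs to the job. Of the things like the compressor, leave any that is orange; of the rest the smaller one is meant.

How it is judged:
On the way, in this order (a step that is already met when the one before it is completed fails the run):
1. the switch of the extractor fan is pressed down and on (value of joint extractor_switch above 0.005 m), for 0.1 s.
2. the switch of the compressor is pressed down and on (value of joint compressor_switch above 0.005 m), for 0.1 s.
3. the switch of the lamp is pressed down and on (value of joint lamp_switch above 0.005 m), for 0.1 s.
At the end, for the whole second after the job is handed in: All three switches are down by more than 5 mm of their 8 mm travel; each machine stands upright (within 0.05 rad), at rest, within 20 mm of where it was, and so do all the bystanders (within 20 mm) (value of joint each of extractor_switch, compressor_switch, lamp_switch above 0.005 m and distance of each of extractor, compressor, lamp, jar, bottle, bowl, pot_lid, tub, brush, small_pot from where it was at the start of the episode below 0.02 m and angle between each of extractor, compressor, lamp's own z axis and vertical below 0.05 rad and linear speed of each of extractor, compressor, lamp below 0.02 m/s); the robot touches nothing.
It fails at once if a switch is turned on out of order (compressor before extractor fan, or lamp before compressor) ((value of joint compressor_switch above 0.005 m and not (value of joint extractor_switch above 0.005 m)) or (value of joint lamp_switch above 0.005 m and not (value of joint compressor_switch above 0.005 m))).
It fails at once if a machine or its switch is pressed harder than 20 N (contact force between any of the fingers, the arm and extractor above 20 N or contact force between any of the fingers, the arm and compressor above 20 N or contact force between any of the fingers, the arm and lamp above 20 N).
It fails at once if a machine is lifted (10 mm), tipped (0.1 rad) or shoved more than 20 mm (height (world z) of any of extractor, compressor, lamp above 0.01 m or angle between any of extractor, compressor, lamp's own z axis and vertical above 0.1 rad or distance of any of extractor, compressor, lamp from where it was at the start of the episode above 0.02 m).
It fails at once if a bystander is moved or lifted more than 20 mm (distance of any of jar, bottle, bowl, pot_lid, tub, brush, small_pot from where it was at the start of the episode above 0.02 m).
It also fails if it takes over 69 s, if anything falls off the work surface, if the arm or the gripper's body presses on something with over 40 N, if the wrist force passes 120 N, or if a joint passes its speed limit or range.

### The arm

A 6-joint arm with a two-finger parallel gripper is mounted at the origin on the work surface. World frame = base frame: x ahead of the robot, y to its left, z up, the work surface at z = 0. Lengths are in m, angles in rad, forces in N, time in s.
With the tool pointing down it reaches from about 0.35 to 0.975 m from the base axis. Payload 4.9 kg.
Tool frame: the origin (TCP) lies at the very end of the fingers, on their centre line; the grasp point (between the pads) lies 19 mm behind it; z points along the fingers, y is the line along which they close (so a half turn about z gives the same grasp; the last joint's range is limited). The gripper opens to 85 mm and grips with 20 to 120 N. Pads are 22 mm wide; open, the fingers measure 114 mm over their backs; the gripper's body (76 mm by 85 mm) begins 54 mm behind the grasp point. The pads swing forward as they close: fully open they stand 13 mm farther back than shut.
Start: joints at [1.144, 0.053, 1.613, -0, 1.476, -0.119], TCP at [0.189, 0.596, 0.231] pointing down, gripper open.
Joint ranges: [-3.01, 3.01], [-1.01, 2.22], [0.06, 2.58], [-1.02, 4.17], [0.09, 2.62], [-3.14, 3.14]. Speed limits (rad/s): [2.57, 2.57, 3.14, 3.14, 3.14, 3.14].

### API

Orientations are given as a rotation vector (axis times angle).
In Python, from station import * gives the robot as it stands.
- The arm moves only by the shell command python3 -m crank 'ROWS' [OPENING] [FORCE]. ROWS is JSON, a list of rows, each an object with "offset": the shift along the tool's x, y, z in m, a list of three; "twist": the turn, a rotation vector about the tool's x, y, z in degrees, a list of three. In form: [{"offset": [x, y, z], "twist": [rx, ry, rz]}, ...]. A call has 1 to 20 rows; each row is the pose to reach, as a shift and turn from the pose commanded when the call began, along the tool's axes at that moment; what a row does not reach only later rows make up. A row lasts 1/8 s, in which the tool goes at most 62.5 mm and 10.7 degrees, less where a joint would pass 70% of its speed; a pose out of reach is approached as far as the arm can. A call with a gripper value outside its range is refused whole. OPENING is the opening, from 0 (shut) to 1 (fully open), set as the call begins (- or left out, the last holds). The fingers move at their own pace and stop on an object; FORCE is the grip in N (left out, the last holds). Time passes only in rows, so rows that repeat a pose let the fingers close. It gives the time, the measured TCP pose, the force, the opening and the grip force at its end, in the units of the state.
- get_obs(): the state, without advancing time (a new reading comes with each control period).
- get_image(name): name is "scene" or "top" or "wrist"; returns the picture (400x640x3 uint8, red, green, blue); there is no depth.
- get_calibration(name): a dict with "intrinsics" (3x3 intrinsics, pixels), "k1" (the pictures are not rectified: a ray, as slopes to the right and down, at radius r is drawn at 1 + k1 r^2 times it, then the intrinsics apply), "world_from_camera" (4x4, takes a point from camera to world coordinates); the wrist camera has in their place "tool_from_camera" (4x4, takes a point from camera to tool coordinates, whose origin is the TCP and whose axes are the flange's). Camera axes: x right, y up, looking along -z (the intrinsics and any distortion apply to the point x, -y, -z); pixel columns grow to the right and rows downward; lengths in m; the calibration is good to about 2 mm. A picture is of the moment at which its call begins: read the wrist's pose just before it. get_calibration takes no time and is no camera call.
- finish_job(): hands the job in; it is judged then, once.
Trained networks look in the newest picture that a camera, given by its name, has taken for a name from the list of things; names that differ only in an ending like _2 or _b are one class to them, and where a whole thing is asked for, a point or a joint stands for the part that bears it (a point fixed in the world has none). Each returns a list of dicts, best first, with "confidence" (0 to 1); they miss things now and then, are a little off and sometimes report something else, mostly with a low value. They report only what shows in the picture. A call takes as long as a camera call. They do not tell look-alikes from the thing itself.
- cut_out(query, camera): "region" (400x640 bool, what is visible of it) and "rect" ([centre column, centre row, width, height] in pixels, round what is visible of it).
The state is a dict: "t": time; "q": joint angles; "dq": joint speeds; "effort": joint torques, N m; "tool_pos": TCP position; "tool_rot": TCP orientation; "contact_force": force on the tool from outside, world axes, zero at the start; "wrist_torque": the same for the moment, N m; "opening": finger opening in m; "grip_force": force on a finger pad.
Only numpy, scipy, OpenCV 4.12 (cv2) and the standard library are available. Lean on these libraries where they do the work, as an engineer would, in place of code of your own. Each camera call takes 0.05 s, during which the arm holds its last target. There are 200 camera calls.

## Working session

There is one attempt and no reset: what is moved stays moved. The work goes in short steps, Python scripts to look and compute and a shell command to move; the robot and the scene stay as the last step left them, time stands still between calls to the robot, and variables do not carry over. Pictures are saved under pics/ and viewed, at most 10 in all, crops included, and the job is handed in when it is done.

```bash
mkdir -p pics; ls; cat > h.py <<'E'
from station import *
import numpy as np, cv2
def ray(cam,px,obs=None):
    c=get_calibration(cam);K=np.array(c["intrinsics"],float);k=c["k1"]
    u=cv2.undistortPoints(np.array([[px]],float),K,np.array([k,0,0,0,0.]))[0,0]
    d=np.array([u[0],-u[1],-1.])
    if cam=="wrist":
        o=obs or get_obs();T=np.eye(4);T[:3,:3]=cv2.Rodrigues(np.array(o["tool_rot"],float))[0];T[:3,3]=o["tool_pos"]
        M=T@np.array(c["tool_from_camera"])
    else: M=np.array(c["world_from_camera"])
    return M[:3,3],M[:3,:3]@d
def at_z(cam,px,z,obs=None):
    o,d=ray(cam,px,obs); return o+d*(z-o[2])/d[2]
def delta(p,obs=None):
    "world target -> tool-axis offset"
    o=obs or get_obs();return cv2.Rodrigues(np.array(o["tool_rot"],float))[0].T@(np.array(p)-o["tool_pos"])
E
python3 - <<'E'
from h import *
o=get_obs();print(o)
for c in("scene","top"):
    im=get_image(c);cv2.imwrite(f"pics/{c}0.png",im[:,:,::-1])
    for n,z in(("extractor_switch_top",.17),("compressor_switch_top",.095),("lamp_switch_top",.045),("extractor",.15),("compressor",.075),("lamp",.025)):
        for r in cut_out(n,c): print(c,n,round(r["confidence"],2),np.round(r["rect"]),np.round(at_z(c,r["rect"][:2],z),3))
E
```

```text
pics
{'t': 0.0, 'q': array([ 1.14397760e+00,  5.33964754e-02,  1.61431243e+00, -2.08063296e-05,
        1.47599964e+00, -1.19004311e-01]), 'dq': array([ 0.00179705, -0.0001606 ,  0.00144096,  0.00028978, -0.0012103 ,
       -0.00069916]), 'effort': array([ 6.87654992e-04, -3.93674076e+01, -3.70175421e+01, -7.49842172e-06,
        7.14581736e-03, -1.74710704e-05]), 'tool_pos': array([0.18910459, 0.59504201, 0.23002745]), 'tool_rot': array([-0.48151944, -3.10391291,  0.00320884]), 'contact_force': array([ 0.36366885, -0.9023991 ,  0.06010582]), 'wrist_torque': array([ 0.01499448,  0.00103644, -0.02310794]), 'grip_force': 0.0, 'opening': 0.08540536253900745}
scene extractor_switch_top 0.69 [329. 233.  10.  11.] [0.585 0.137 0.17 ]
scene compressor_switch_top 0.59 [454. 195.  14.  12.] [0.155 0.271 0.095]
scene compressor_switch_top 0.58 [307. 169.  12.   8.] [ 0.347 -0.138  0.095]
scene compressor_switch_top 0.31 [321. 354.  40.  62.] [0.822 0.31  0.095]
scene lamp_switch_top 0.49 [398. 293.   8.  12.] [0.535 0.328 0.045]
scene extractor 0.75 [223. 182.  75.  78.] [ 0.604 -0.229  0.15 ]
[... 533 characters left out ...]
top compressor_switch_top 0.44 [387. 263.  12.  12.] [ 0.332 -0.141  0.095]
top lamp_switch_top 0.67 [197. 193.  13.  12.] [0.523 0.324 0.045]
top lamp_switch_top 0.53 [409.  91.  38.  38.] [ 0.78  -0.228  0.045]
top extractor 0.82 [449. 174.  92.  92.] [ 0.528 -0.288  0.15 ]
top extractor 0.23 [187. 230.  30.  30.] [0.415 0.319 0.15 ]
top compressor 0.93 [311. 165.  52.  66.] [0.578 0.034 0.075]
top compressor 0.68 [194. 320. 114. 102.] [0.209 0.319 0.075]
top compressor 0.66 [310. 171.  15.  16.] [0.564 0.035 0.075]
top compressor 0.65 [373. 271.  75.  70.] [ 0.315 -0.109  0.075]
top lamp 0.74 [206. 158.  67. 119.] [0.618 0.309 0.025]
top lamp 0.56 [197. 190.  15.  13.] [0.535 0.33  0.025]
```

View pics/scene0.png

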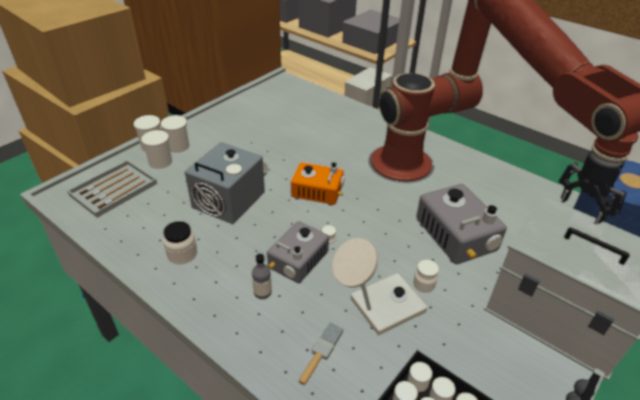

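View pics/top0.png

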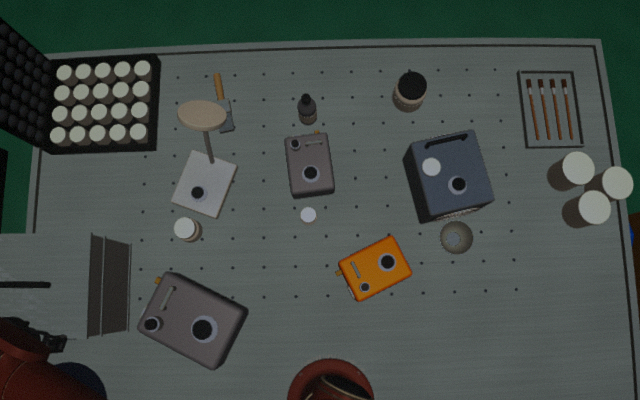

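Scene: the compressor-like boxes in the top view are small grey (311,165), orange (373,271) and large grey (194,320). The task rules out orange and takes the smaller of the rest, so it's the grey one at (311,165), with its cap at (311,173). The extractor is at (449,174) with its cap at (458,184) and the pot lid at (431,166). The lamp foot is at (204,184) with its cap at (197,193). I'll confirm with a crop and work out the first move.

```bash
python3 - <<'E'
from h import *
im=cv2.imread("pics/top0.png")[75:305,130:510];cv2.imwrite("pics/crop1.png",cv2.resize(im,None,fx=2.1,fy=2.1,interpolation=cv2.INTER_CUBIC))
o=get_obs()
for p in([.189,.595,.33],[.42,.3,.36],[.45,-.1,.36],[.46,-.306,.31]): print(p,np.round(delta(p,o),3))
print(np.round(cv2.Rodrigues(o["tool_rot"])[0],2))
c=get_calibration("wrist");print(c)
E
```

```text
[0.189, 0.595, 0.33] [ 0.    -0.001 -0.099]
[0.42, 0.3, 0.36] [-0.309 -0.212 -0.129]
[0.45, -0.1, 0.36] [-0.459 -0.584 -0.129]
[0.46, -0.306, 0.31] [-0.531 -0.777 -0.079]
[[-0.95  0.3   0.  ]
 [ 0.3   0.95  0.  ]
 [ 0.    0.   -1.  ]]
{'intrinsics': array([[332.76447632,   0.        , 322.46328657],
       [  0.        , 332.76447632, 194.93243728],
       [  0.        ,   0.        ,   1.        ]]), 'k1': -0.047355404491749374, 'tool_from_camera': array([[-1.52473540e-04,  9.54850954e-01,  2.97085226e-01,
         7.76491602e-02],
       [ 9.99999717e-01,  3.64497050e-04, -6.58285373e-04,
         3.96526463e-04],
       [-7.36851105e-04,  2.97085041e-01, -9.54850740e-01,
        -1.42660955e-01],
       [ 0.00000000e+00,  0.00000000e+00,  0.00000000e+00,
         1.00000000e+00]])}
```

View pics/crop1.png

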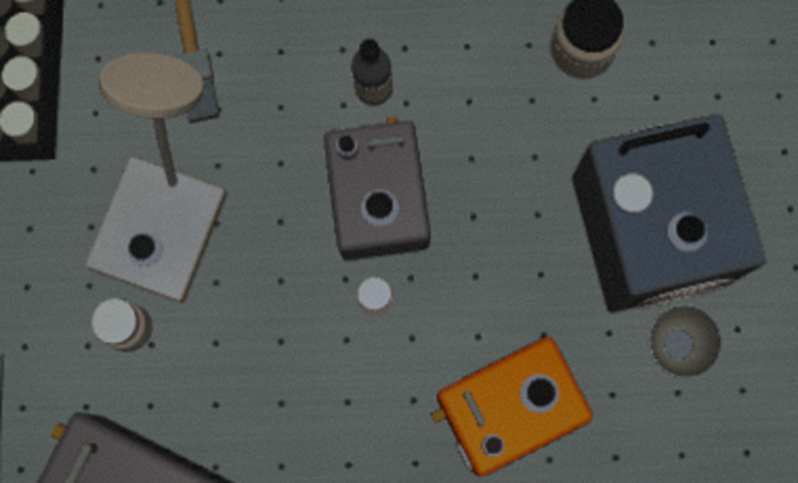

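The crop confirms it: small grey compressor, orange decoy and larger grey decoy. I'll move above the extractor switch with the gripper shut.

```bash
python3 -m crank '[{"offset":[0,0,-0.06],"twist":[0,0,0]},{"offset":[0,0,-0.12],"twist":[0,0,0]},{"offset":[-0.31,-0.21,-0.13],"twist":[0,0,0]},{"offset":[-0.31,-0.21,-0.13],"twist":[0,0,0]},{"offset":[-0.31,-0.21,-0.13],"twist":[0,0,0]},{"offset":[-0.31,-0.21,-0.13],"twist":[0,0,0]},{"offset":[-0.31,-0.21,-0.13],"twist":[0,0,0]},{"offset":[-0.31,-0.21,-0.13],"twist":[0,0,0]},{"offset":[-0.46,-0.58,-0.13],"twist":[0,0,0]},{"offset":[-0.46,-0.58,-0.13],"twist":[0,0,0]},{"offset":[-0.46,-0.58,-0.13],"twist":[0,0,0]},{"offset":[-0.46,-0.58,-0.13],"twist":[0,0,0]},{"offset":[-0.46,-0.58,-0.13],"twist":[0,0,0]},{"offset":[-0.46,-0.58,-0.13],"twist":[0,0,0]},{"offset":[-0.46,-0.58,-0.13],"twist":[0,0,0]},{"offset":[-0.57,-0.765,-0.03],"twist":[0,0,0]},{"offset":[-0.57,-0.765,-0.03],"twist":[0,0,0]},{"offset":[-0.57,-0.765,-0.03],"twist":[0,0,0]},{"offset":[-0.57,-0.765,-0.03],"twist":[0,0,0]},{"offset":[-0.57,-0.765,-0.03],"twist":[0,0,0]}]' 0 20
cat > look.py <<'E'
import sys
from h import *
n,z,f=sys.argv[1],float(sys.argv[2]),sys.argv[3]
o=get_obs();im=get_image("wrist");cv2.imwrite(f"pics/{f}.png",im[:,:,::-1])
print("t",o["t"],"tcp",np.round(o["tool_pos"],4),"F",np.round(o["contact_force"],2))
for r in cut_out(n,"wrist"):
    p=at_z("wrist",r["rect"][:2],z,o);print(round(r["confidence"],2),np.round(r["rect"]),np.round(p,4),"delta",np.round(delta(p,o),4))
E
python3 look.py extractor_switch_top .17 w1
```

```text
t: 3.2
tool_pos: [0.4997, -0.3079, 0.2579]
tool_rot: [-0.486, -3.099, -0.004]
contact_force: [0.3, 0.5, -0.2]
opening: 0.0003
grip_force: 0.0
t 3.2 tcp [ 0.4997 -0.3079  0.2579] F [ 0.32  0.5  -0.19]
0.77 [328. 203.  41.  39.] [ 0.5008 -0.3034  0.17  ] delta [-0.0002  0.0045  0.0879]
```

View pics/w1.png

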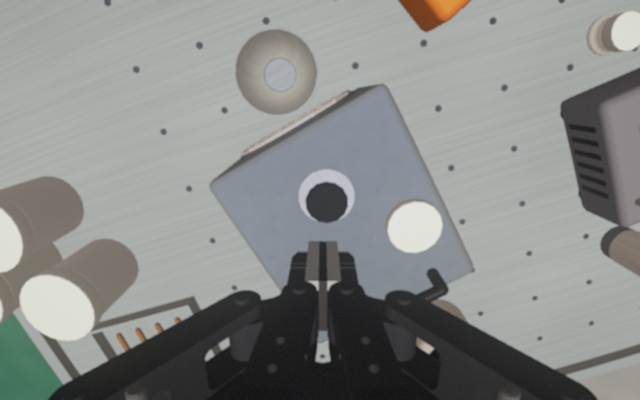

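The cap is at (327,202), directly below the tip at (323,245), with the lid at (414,226) and the handle at (437,283) both clear. I'll descend in steps.

```bash
python3 -m crank '[{"offset":[0,0.004,0.04],"twist":[0,0,0]},{"offset":[0,0.004,0.065],"twist":[0,0,0]},{"offset":[0,0.004,0.08],"twist":[0,0,0]},{"offset":[0,0.004,0.08],"twist":[0,0,0]},{"offset":[0,0.004,0.08],"twist":[0,0,0]}]'
python3 -m crank '[{"offset":[0,0,0.002],"twist":[0,0,0]},{"offset":[0,0,0.004],"twist":[0,0,0]},{"offset":[0,0,0.006],"twist":[0,0,0]},{"offset":[0,0,0.008],"twist":[0,0,0]},{"offset":[0,0,0.010],"twist":[0,0,0]},{"offset":[0,0,0.012],"twist":[0,0,0]},{"offset":[0,0,0.012],"twist":[0,0,0]}]'
```

```text
t: 3.92
tool_pos: [0.5028, -0.3026, 0.1832]
tool_rot: [0.481, 3.102, -0.002]
contact_force: [1.5, -0.4, 0.1]
opening: -0.0003
grip_force: 0.0
t: 4.8
tool_pos: [0.502, -0.3023, 0.1693]
tool_rot: [-0.481, -3.104, -0.0]
contact_force: [0.0, 0.5, 0.2]
opening: -0.0
grip_force: 0.0
```

```bash
python3 -m crank '[{"offset":[0,0,0.001],"twist":[0,0,0]},{"offset":[0,0,0.002],"twist":[0,0,0]},{"offset":[0,0,0.003],"twist":[0,0,0]},{"offset":[0,0,0.004],"twist":[0,0,0]},{"offset":[0,0,0.005],"twist":[0,0,0]},{"offset":[0,0,0.006],"twist":[0,0,0]},{"offset":[0,0,0.006],"twist":[0,0,0]}]'
```

```text
t: 5.68
tool_pos: [0.5021, -0.3024, 0.1633]
tool_rot: [0.482, 3.104, -0.0]
contact_force: [-0.5, 0.7, 4.2]
opening: -0.0
grip_force: 1.7
```

```bash
python3 -m crank '[{"offset":[0,0,0.001],"twist":[0,0,0]},{"offset":[0,0,0.002],"twist":[0,0,0]},{"offset":[0,0,0.003],"twist":[0,0,0]},{"offset":[0,0,0.003],"twist":[0,0,0]}]'; python3 -m crank '[{"offset":[0,0,0.001],"twist":[0,0,0]},{"offset":[0,0,0.002],"twist":[0,0,0]},{"offset":[0,0,0.002],"twist":[0,0,0]}]'
```

```text
t: 6.18
tool_pos: [0.5021, -0.3024, 0.1605]
tool_rot: [0.482, 3.104, -0.0]
contact_force: [-1.3, -0.1, 5.0]
opening: 0.0001
grip_force: 2.4
t: 6.55
tool_pos: [0.5021, -0.3024, 0.1592]
tool_rot: [0.482, 3.104, -0.0]
contact_force: [-1.7, 1.5, 7.6]
opening: -0.0003
grip_force: 3.7
```

The force is rising past the drag, so the switch has bottomed out. I'll lift straight up and go over the small grey compressor.

```bash
python3 -m crank '[{"offset":[0,0,-0.05],"twist":[0,0,0]},{"offset":[0,0,-0.1],"twist":[0,0,0]},{"offset":[0.048,0.337,-0.1],"twist":[0,0,0]},{"offset":[0.048,0.337,-0.1],"twist":[0,0,0]},{"offset":[0.048,0.337,-0.1],"twist":[0,0,0]},{"offset":[0.048,0.337,-0.1],"twist":[0,0,0]},{"offset":[0.048,0.337,-0.1],"twist":[0,0,0]},{"offset":[0.048,0.337,-0.1],"twist":[0,0,0]},{"offset":[0.048,0.337,-0.03],"twist":[0,0,0]},{"offset":[0.048,0.337,-0.03],"twist":[0,0,0]},{"offset":[0.048,0.337,-0.03],"twist":[0,0,0]}]'
python3 look.py compressor_switch_top .095 w2
```

```text
t: 7.92
tool_pos: [0.5579, 0.0331, 0.1878]
tool_rot: [-0.482, -3.102, 0.0]
contact_force: [-0.1, -0.4, 0.8]
opening: -0.0001
grip_force: 0.0
t 7.925 tcp [0.5579 0.0331 0.1878] F [-0.1  -0.41  0.85]
```

View pics/w2.png

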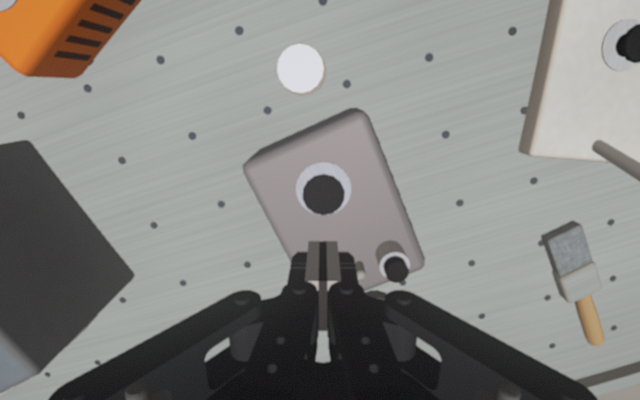

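The network missed the cap, but it's plain in the picture at about (324,195), with the tip at (323,245), the knob at (395,268) and the small pot at (300,68).

```bash
python3 - <<'E'
from h import *
o=get_obs();p=at_z("wrist",(324,195),.095,o);print(np.round(p,4),np.round(delta(p,o),4))
E
```

```text
[0.5571 0.0355 0.095 ] [0.0035 0.0017 0.0956]
```

```bash
python3 -m crank '[{"offset":[0.002,0.002,0.04],"twist":[0,0,0]},{"offset":[0.002,0.002,0.07],"twist":[0,0,0]},{"offset":[0.002,0.002,0.086],"twist":[0,0,0]},{"offset":[0.002,0.002,0.086],"twist":[0,0,0]},{"offset":[0.002,0.002,0.086],"twist":[0,0,0]}]'
python3 -m crank '[{"offset":[0,0,0.002],"twist":[0,0,0]},{"offset":[0,0,0.004],"twist":[0,0,0]},{"offset":[0,0,0.005],"twist":[0,0,0]},{"offset":[0,0,0.006],"twist":[0,0,0]},{"offset":[0,0,0.007],"twist":[0,0,0]},{"offset":[0,0,0.008],"twist":[0,0,0]},{"offset":[0,0,0.009],"twist":[0,0,0]},{"offset":[0,0,0.010],"twist":[0,0,0]},{"offset":[0,0,0.010],"twist":[0,0,0]}]'
```

```text
t: 8.65
tool_pos: [0.5585, 0.0357, 0.1044]
tool_rot: [0.481, 3.101, 0.0]
contact_force: [-0.2, 0.4, 0.3]
opening: 0.0
grip_force: 0.0
t: 9.78
tool_pos: [0.5571, 0.0359, 0.0926]
tool_rot: [0.482, 3.104, -0.0]
contact_force: [-1.4, -0.2, 3.2]
opening: -0.0003
grip_force: 1.8
```

```bash
python3 -m crank '[{"offset":[0,0,0.001],"twist":[0,0,0]},{"offset":[0,0,0.002],"twist":[0,0,0]},{"offset":[0,0,0.003],"twist":[0,0,0]},{"offset":[0,0,0.004],"twist":[0,0,0]},{"offset":[0,0,0.005],"twist":[0,0,0]},{"offset":[0,0,0.006],"twist":[0,0,0]},{"offset":[0,0,0.006],"twist":[0,0,0]}]';  python3 -m crank '[{"offset":[0,0,0.001],"twist":[0,0,0]},{"offset":[0,0,0.002],"twist":[0,0,0]},{"offset":[0,0,0.002],"twist":[0,0,0]}]'
```

```text
t: 10.65
tool_pos: [0.5571, 0.0359, 0.0862]
tool_rot: [0.482, 3.104, 0.0]
contact_force: [-1.0, 0.2, 3.9]
opening: -0.0001
grip_force: 1.7
t: 11.02
tool_pos: [0.5571, 0.0359, 0.0848]
tool_rot: [-0.482, -3.104, 0.0]
contact_force: [-3.6, -0.9, 5.5]
opening: 0.0003
grip_force: 3.2
```

Another 1 mm to be sure, then up and round the robot side of the lamp head to the lamp switch.

```bash
python3 -m crank '[{"offset":[0,0,0.001],"twist":[0,0,0]},{"offset":[0,0,0.001],"twist":[0,0,0]}]'; python3 -m crank '[{"offset":[0,0,-0.05],"twist":[0,0,0]},{"offset":[0,0,-0.115],"twist":[0,0,0]},{"offset":[0,0,-0.115],"twist":[0,0,0]},{"offset":[0.15,0.124,-0.115],"twist":[0,0,0]},{"offset":[0.15,0.124,-0.115],"twist":[0,0,0]},{"offset":[0.15,0.124,-0.115],"twist":[0,0,0]},{"offset":[0.15,0.124,-0.115],"twist":[0,0,0]},{"offset":[0.119,0.263,-0.115],"twist":[0,0,0]},{"offset":[0.119,0.263,-0.115],"twist":[0,0,0]},{"offset":[0.119,0.263,-0.115],"twist":[0,0,0]},{"offset":[0.119,0.263,-0.055],"twist":[0,0,0]},{"offset":[0.119,0.263,-0.055],"twist":[0,0,0]},{"offset":[0.119,0.263,-0.055],"twist":[0,0,0]}]'
python3 look.py lamp_switch_top .045 w3
```

```text
t: 11.28
tool_pos: [0.5572, 0.0359, 0.084]
tool_rot: [-0.481, -3.104, 0.0]
contact_force: [-4.0, 1.1, 7.8]
opening: 0.0002
grip_force: 3.9
t: 12.9
tool_pos: [0.5238, 0.3218, 0.1391]
tool_rot: [0.483, 3.104, -0.0]
contact_force: [0.3, 1.0, 0.1]
opening: 0.0
grip_force: 0.0
t 12.9 tcp [0.5238 0.3218 0.1391] F [0.28 0.99 0.14]
0.69 [326. 195.  36.  40.] [0.5211 0.3261 0.045 ] delta [0.0039 0.0033 0.0941]
```

View pics/w3.png

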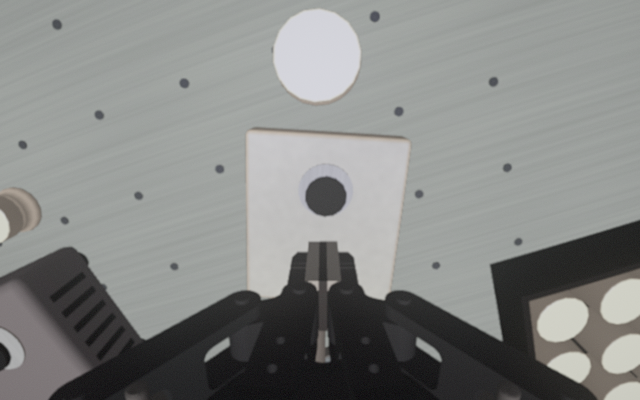

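The lamp cap is at (326,195), where the network also puts it. The jar at (317,57) is clear of the gripper.

```bash
python3 -m crank '[{"offset":[0.003,0.003,0.04],"twist":[0,0,0]},{"offset":[0.003,0.003,0.07],"twist":[0,0,0]},{"offset":[0.003,0.003,0.086],"twist":[0,0,0]},{"offset":[0.003,0.003,0.086],"twist":[0,0,0]},{"offset":[0.003,0.003,0.086],"twist":[0,0,0]}]'
python3 -m crank '[{"offset":[0,0,0.002],"twist":[0,0,0]},{"offset":[0,0,0.004],"twist":[0,0,0]},{"offset":[0,0,0.005],"twist":[0,0,0]},{"offset":[0,0,0.006],"twist":[0,0,0]},{"offset":[0,0,0.007],"twist":[0,0,0]},{"offset":[0,0,0.008],"twist":[0,0,0]},{"offset":[0,0,0.009],"twist":[0,0,0]},{"offset":[0,0,0.010],"twist":[0,0,0]},{"offset":[0,0,0.010],"twist":[0,0,0]}]'
```

```text
t: 13.62
tool_pos: [0.5228, 0.3269, 0.0545]
tool_rot: [0.481, 3.102, 0.003]
contact_force: [-0.4, 0.7, 0.6]
opening: 0.0001
grip_force: 0.0
t: 14.75
tool_pos: [0.5214, 0.3264, 0.0426]
tool_rot: [0.482, 3.104, 0.0]
contact_force: [-0.9, -0.1, 4.0]
opening: -0.0002
grip_force: 1.8
```

```bash
python3 -m crank '[{"offset":[0,0,0.001],"twist":[0,0,0]},{"offset":[0,0,0.002],"twist":[0,0,0]},{"offset":[0,0,0.003],"twist":[0,0,0]},{"offset":[0,0,0.004],"twist":[0,0,0]},{"offset":[0,0,0.005],"twist":[0,0,0]},{"offset":[0,0,0.006],"twist":[0,0,0]},{"offset":[0,0,0.007],"twist":[0,0,0]},{"offset":[0,0,0.007],"twist":[0,0,0]}]';  python3 -m crank '[{"offset":[0,0,0.001],"twist":[0,0,0]},{"offset":[0,0,0.002],"twist":[0,0,0]},{"offset":[0,0,0.002],"twist":[0,0,0]}]'
```

```text
t: 15.75
tool_pos: [0.5214, 0.3264, 0.0355]
tool_rot: [-0.482, -3.104, -0.0]
contact_force: [-2.1, -0.9, 4.3]
opening: -0.0002
grip_force: 2.5
t: 16.12
tool_pos: [0.5215, 0.3264, 0.034]
tool_rot: [-0.481, -3.104, 0.0]
contact_force: [-3.5, -1.0, 7.5]
opening: -0.0004
grip_force: 3.9
```

```bash
python3 -m crank '[{"offset":[0,0,-0.05],"twist":[0,0,0]},{"offset":[0,0,-0.11],"twist":[0,0,0]},{"offset":[0,0,-0.15],"twist":[0,0,0]},{"offset":[0.1,0,-0.22],"twist":[0,0,0]},{"offset":[0.1,0,-0.22],"twist":[0,0,0]},{"offset":[0.1,0,-0.22],"twist":[0,0,0]},{"offset":[0.1,0,-0.22],"twist":[0,0,0]}]'
python3 - <<'E'
from h import *
a=cv2.imread("pics/top0.png");b=get_image("top")[:,:,::-1];s=get_image("scene")[:,:,::-1]
r=lambda i:cv2.resize(i[75:235,130:510],(800,300),interpolation=cv2.INTER_CUBIC)
cv2.imwrite("pics/ba.png",np.vstack([r(a),r(b)]))
cv2.imwrite("pics/scene1.png",np.ascontiguousarray(s))
E
```

```text
t: 17.0
tool_pos: [0.4261, 0.3565, 0.2523]
tool_rot: [-0.481, -3.104, 0.001]
contact_force: [0.4, -0.9, -0.2]
opening: -0.0001
grip_force: 0.0
```

View pics/ba.png

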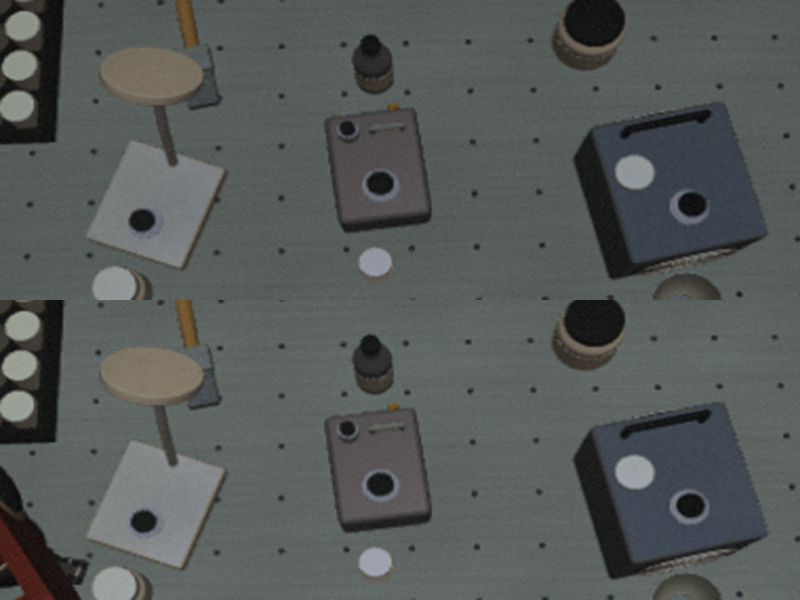

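View pics/scene1.png

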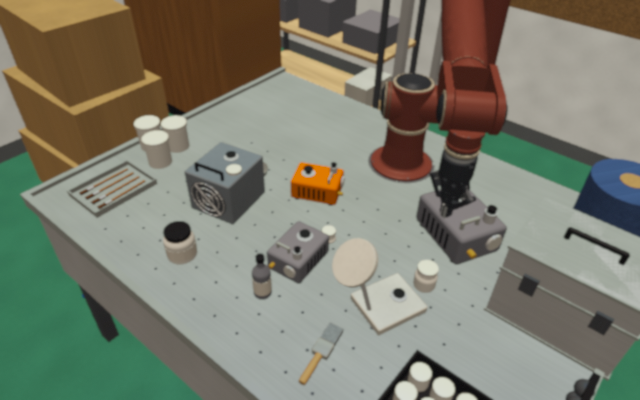

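In the before/after view the machines, pots, bottle, bowl and brush stand where they were. All three caps sit lower in their rings: extractor (690,205) to (690,507), compressor (380,183) to (381,485) and lamp (142,220) to (144,522), the lower panel being offset by 300. The arm is clear of everything, so I'm handing in.

```bash
python3 -c "
from station import *
print(finish_job())"
```

```text
the job is handed in; nothing more can be done
None
```

I pressed all three switches in order (extractor fan, small grey compressor, lamp), each to its bottom stop with readings of at most about 9 N. Nothing had visibly moved in the last pictures, and the job is handed in at about 17 s; no verdict came back.

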